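Lock the valuables box with its rod

TASK

Press the lid of the oak valuables box fully shut, then take the locking rod from its rest and thread it, from either side, through all three brass eyes on the front of the box (the lid's eye sits between the box's two) until its black collar is up against the first eye, and let go. Do not knock over or shove about the amber bottle and the white key dish.

Things in the scene. Friction and masses are not known exactly. Their poses are not given: they have to be found in the camera images.
- box: Oak box fixed to the bench, 150 (its x) x 120 (its y) x 100 mm high, open top with a walnut lid. Origin: centre of its underside. Its -x side is the front (towards the robot at yaw 0) and carries two brass eyes; the lid is hinged along the top of its +x side. Eyes: upright square lugs 36 x 36 mm, 14 mm thick along y, with a 22 mm round hole running along the box's y axis.
- hasp (a point): Middle of the line of the eyes when the lid is shut, on the axis of the holes: 99 mm in front of the box's origin (box x = -99 mm) and 75 mm above the bench; it shares the box's axes. The box's two eyes are centred 48 mm to either side along y (outer faces at 55 mm); the lid's eye comes between them, centred here when shut. Nothing else is in front of the box along this line.
- lid (a joint): Lid angle in rad: 0 fully shut, grows as it opens (starts partly open). Its hinge axis lies along the box's y, at box x = +75 mm, 100 mm above the bench. The lid is 8 mm thick, its top 108 mm above the bench when shut; it reaches 154 mm from the hinge, and its brass eye hangs under an arm at its front edge, the hole 174 mm from the hinge. The stiff hinge stays where it is left and gives way under about 1 to 2 N pressed down on the lid.
- lid_press (a point): Point on the lid's top face, on its centre line, 95 mm from the hinge towards the front.
- lid_eye (a point): Centre of the hole in the lid's brass eye (22 mm hole, lug 14 mm thick), turning with the lid.
- rod_grip (a point): Centre of the locking rod's square oak handle (70 mm long, 26 x 26 mm), where it is gripped. The rod's x axis runs from handle to tip: handle, then a black collar 36 mm across and 6 mm thick, then a 14 mm aluminium shaft 140 mm long with a round end. It starts level, about 60 mm above the bench, its flat handle sides upright, lying in the slots of its rest with the handle overhanging the end nearest the robot (free space around and below it).
- rod_collar (a point): Centre of the collar's front face (towards the tip), 41 mm from the handle's centre; the shaft begins here. The rod weighs 70 to 140 g and balances about 34 mm from here towards the tip.
- rod_tip (a point): Tip of the rod's shaft, 140 mm from the collar's front face and 181 mm from the handle's centre.
- rest: Fixed walnut rest, base 120 (x) x 60 x 10 mm, two posts 69 mm high with open-topped slots 20 mm wide, 90 mm apart along its x. Origin: centre of its underside. The rod lies along its x axis, handle to -x. It stands on one side of the box, the key dish on the other.
- key_dish: White dish with keys, 110 mm across, 30 mm high, standing on the bench; leave it where it is. Origin: centre of its underside.
- diffuser: Amber glass bottle, 60 mm across, 120 mm high, standing behind the box; leave it standing. Origin: centre of its underside.
There are look-alikes about, which are no part of the job. There is more than one size of the part that bears rod_grip; the job needs the smaller.

How it is judged:
On the way:
1. the lid has been pressed shut (under 0.05 rad) (value of joint lid below 0.05 rad), for 0.2 s.
At the end, for the whole second after the job is handed in: Lid under 0.06 rad; the rod, released and at rest, passes through all three eyes from either side: tip at least 10 mm past the far eye, collar within 12 mm of the near eye, both shaft ends on the line of the eyes (tip within 14 mm, collar 12 mm, across and in height) (value of joint lid below 0.06 rad and ((y of rod_tip in the frame of hasp below -0.065 m and y of rod_collar in the frame of hasp between 0.05 and 0.067 m) or (y of rod_tip in the frame of hasp above 0.065 m and y of rod_collar in the frame of hasp between -0.067 and -0.05 m)) and x of rod_tip in the frame of hasp between -0.014 and 0.014 m and z of rod_tip in the frame of hasp between -0.014 and 0.014 m and x of rod_collar in the frame of hasp between -0.012 and 0.012 m and z of rod_collar in the frame of hasp between -0.012 and 0.012 m and linear speed of rod below 0.02 m/s); the robot touches nothing.
It fails at once if the amber bottle is tipped or shoved more than 40 mm (angle between diffuser's own z axis and vertical above 0.5 rad or distance of diffuser from where it was at the start of the episode above 0.04 m).
It fails at once if the key dish is tipped or shoved more than 40 mm (angle between key_dish's own z axis and vertical above 0.5 rad or distance of key_dish from where it was at the start of the episode above 0.04 m).
It also fails if it takes over 64 s, if anything falls off the work surface, if the arm or the gripper's body presses on something with over 40 N, if the wrist force passes 120 N, or if a joint passes its speed limit or range.

ROBOT

A 6-joint arm with a two-finger parallel gripper is mounted at the origin on the work surface. World frame = base frame: x ahead of the robot, y to its left, z up, the work surface at z = 0. Lengths are in m, angles in rad, forces in N, time in s.
With the tool pointing down it reaches from about 0.425 to 0.925 m from the base axis. Payload 12.5 kg.
Tool frame: the origin (TCP) lies on the centre line of the jaws, within the pads' length; the fingertips stand 17 mm ahead of it and the grasp point (between the pads) lies 2 mm behind it (r.tip_reach is the distance from the TCP to the fingertips, in m); x points along the fingers, z is the direction in which the jaws open and shut, and the axes are right-handed (so a half turn about x gives the same grasp; the last joint's range is limited). The gripper opens to 85 mm and grips with 20 to 120 N. Pads are 22 mm wide; open, the fingers measure 114 mm over their backs; the gripper's body (76 mm by 85 mm) begins 54 mm behind the grasp point. The pads swing forward as they close: fully open they stand 13 mm farther back than shut.
Start: joints at [-1.21, 0.491, 1.559, -0, 1.092, -0.106], TCP at [0.281, -0.558, 0.248] pointing down, gripper open.
Joint ranges: [-3.1, 3.1], [-0.84, 2.19], [0.05, 2.79], [-1.13, 4.28], [0.06, 2.93], [-2.69, 2.69]. Speed limits (rad/s): [2.22, 2.22, 2.79, 3.14, 3.14, 3.14].

INTERFACE

Orientations are given as a unit quaternion [x, y, z, w].
In Python, from cell import r gives the robot as it stands.
- The arm moves only by the tool servo_tool, never from a script. Its arguments are lists of equal length, an entry for each row: "travel": the shift along the tool's x, y, z in mm, a list of three; "roll": the turn about the tool's x in rad. In form: {"travel": [[x, y, z], ...], "roll": [roll, ...]}. A call has exactly 10 rows; each row is the pose to reach, as a shift and turn from the pose commanded when the call began, along the tool's axes at that moment; what a row does not reach only later rows make up. A row lasts 1/8 s, in which the tool goes at most 62.5 mm and 10.7 degrees, less where a joint would pass 70% of its speed; a pose out of reach is approached as far as the arm can. A call with a gripper value outside its range is refused whole. "fingers" is the opening, from -1 (shut) to 1 (fully open), set as the call begins (left out, the last holds). The fingers move at their own pace and stop on an object; the grip force is fixed at half the most. Time passes only in rows, so rows that repeat a pose let the fingers close, or fill a call up. It gives the time, the measured TCP pose, the force and the opening at its end, in the units of the state.
- r.observe(): the state, without advancing time (a new reading comes with each control period).
- r.read_camera(name): name is "side" or "top"; returns (picture, depth): 420x560x3 uint8, blue, green, red; 420x560 float32, m along the optical axis (not along the pixel's ray), 0 where there is no reading.
- r.get_calibration(name): a dict with "fx", "fy", "cx", "cy" (pixels), "k1" (the pictures are not rectified: a ray, as slopes to the right and down, at radius r is drawn at 1 + k1 r^2 times it, then the intrinsics apply), "cam_to_world" (4x4, takes a point from camera to world coordinates). Camera axes: x right, y down, z forward; pixel columns grow to the right and rows downward; lengths in m; the calibration is good to about 2 mm. A picture is of the moment at which its call begins. get_calibration takes no time and is no camera call.
- r.finish_job(): hands the job in, once; it reports no verdict.
The state is a dict: "time": time; "joint_pos": joint angles; "qd": joint speeds; "joint_efforts": joint torques, N m; "eef_pos": TCP position; "ee_rot": TCP orientation; "wrist_force": force on the tool from outside, world axes, zero at the start; "wrist_torque": the same for the moment, N m; "opening": finger opening in m.
Only numpy, scipy, OpenCV 4.12 (cv2) and the standard library are available. Lean on these libraries where they do the work, as an engineer would, in place of code of your own. Each camera call takes 0.05 s, during which the arm holds its last target. There are 200 camera calls.

## Working session

There is one attempt and no reset: what is moved stays moved. The work goes in short steps, Python scripts to look and compute and a tool call to move; the robot and the scene stay as the last step left them, time stands still between calls to the robot, and variables do not carry over. Pictures are saved under pics/ and viewed, about 8 in all and at most 12, crops included, and the job is handed in when it is done.

Besides the shell and the picture viewer there is one more tool, called as a command line: name --pt "numbers of a row" for each row, then --argument value for the rest. servo_tool: Moves the arm, as the interface text tells. Its arguments: {"type":"object","properties":{"travel":{"type":"array"},"roll":{"type":"array"},"fingers":{"type":"number"}},"required":["travel","roll"]}

```bash
mkdir -p pics; ls; cat > h.py <<'E'
import numpy as np, cv2
from scipy.spatial.transform import Rotation as R
from cell import r
def save(n,img,crop=None,s=1):
    if crop: x0,y0,x1,y1=crop; img=img[y0:y1,x0:x1]
    cv2.imwrite('pics/'+n,cv2.resize(img,None,fx=s,fy=s,interpolation=cv2.INTER_CUBIC))
def cloud(name,depth):
    c=r.get_calibration(name); v,u=np.mgrid[0:depth.shape[0],0:depth.shape[1]]
    K=np.array([[c['fx'],0,c['cx']],[0,c['fy'],c['cy']],[0,0,1.]])
    p=np.stack([u.ravel(),v.ravel()],1).astype(float)[:,None]
    n=cv2.undistortPoints(p,K,np.array([c['k1'],0,0,0,0.]))[:,0]
    d=depth.ravel(); P=np.c_[n*d[:,None],d]; T=np.array(c['cam_to_world'])
    W=P@T[:3,:3].T+T[:3,3]; W[d<=0]=np.nan
    return W.reshape(*depth.shape,3)
def look(name):
    img,d=r.read_camera(name); return img,cloud(name,d)
E
python3 - <<'E'
from h import *
for n in ['top','side']:
    img,W=look(n); save(n+'0.png',img,s=1.4); np.savez(n+'0.npz',img=img,W=W)
    c=r.get_calibration(n); print(n,np.round(np.array(c['cam_to_world']),3).tolist(),c['fx'],c['k1'])
o=r.observe(); print(o)
print(R.from_quat(o['ee_rot']).as_matrix().round(3), r.tip_reach)
E
```

```text
pics
top [[0.024, -0.997, 0.075, 0.476], [-1.0, -0.024, -0.004, 0.053], [0.005, -0.075, -0.997, 1.236], [0.0, 0.0, 0.0, 1.0]] 478.5536168567466 -0.12165775292460063
side [[-0.924, -0.256, 0.283, 0.159], [-0.381, 0.577, -0.722, 1.073], [0.021, -0.776, -0.631, 0.995], [0.0, 0.0, 0.0, 1.0]] 483.55928945691136 -0.17605805233876687
{'time': 0.1, 'joint_pos': array([-1.20962905e+00,  4.91482653e-01,  1.55938713e+00, -3.43637065e-05,
        1.09173093e+00, -1.05558545e-01]), 'qd': array([ 0.00058206, -0.00088949, -0.00044597,  0.00071472,  0.00180209,
        0.00031022]), 'joint_efforts': array([ 4.20873039e-03, -6.19446588e+01, -2.62027091e+01,  1.39636271e-05,
        2.92112447e-03,  9.11956317e-05]), 'eef_pos': array([ 0.28119742, -0.55795684,  0.24779698]), 'ee_rot': array([ 0.37102631,  0.60236393, -0.37060769,  0.6017866 ]), 'wrist_force': array([-0.91413088, -0.09778453, -0.52134948]), 'wrist_torque': array([ 0.01503796,  0.05004665, -0.00089564]), 'opening': 0.0856577954087338}
[[-0.     0.893  0.45 ]
 [ 0.001  0.45  -0.893]
 [-1.     0.    -0.001]] 0.017
```

View pics/top0.png

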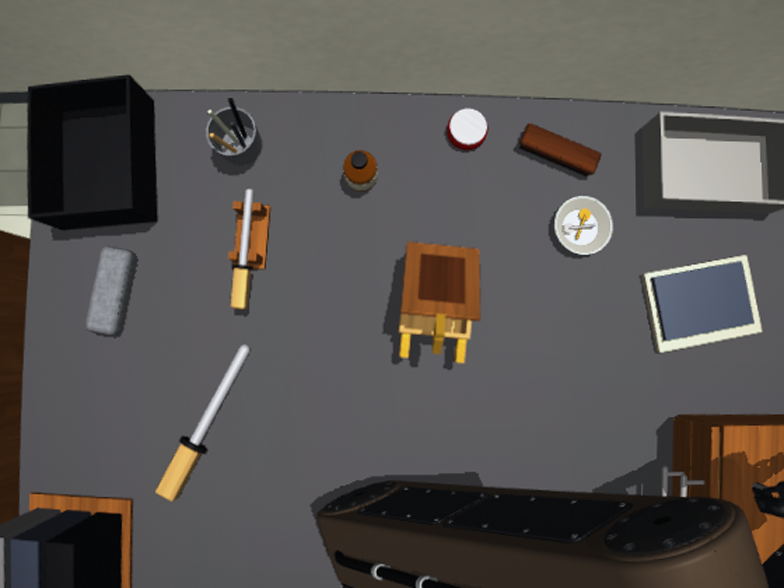

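View pics/side0.png

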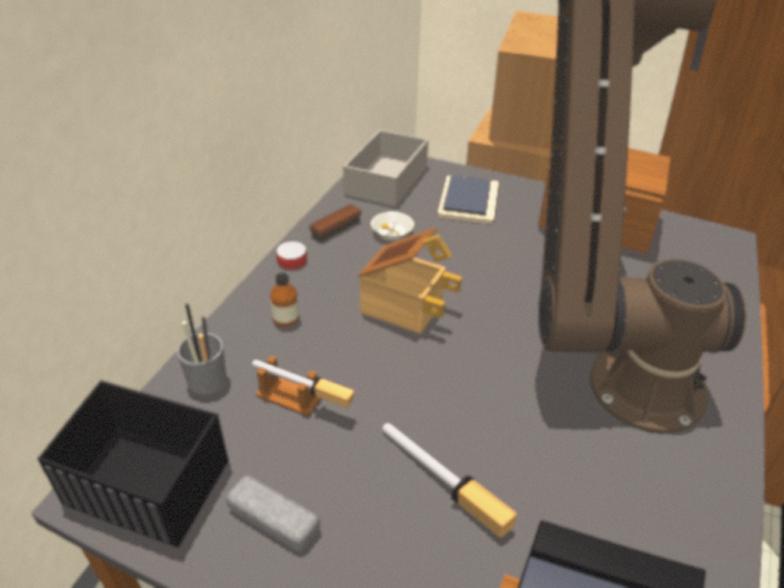

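Top view (1.4x): the rod in the rest has its handle at about (241,288), collar (243,266) and tip (248,192). The look-alike lies on the bench, handle (180,470), tip (245,350), and is visibly longer. The job's rod is the smaller one in the rest. The box is at (440,290) with its eyes at (405,347), (461,350) and the lid eye at (439,333). Next I measure these and make a confirming crop.

```bash
python3 - <<'E'
from h import *
d=np.load('top0.npz'); img,W=d['img'],d['W']; hsv=cv2.cvtColor(img,cv2.COLOR_BGR2HSV)
def q(u,v,s=1.4): return W[round(v/s),round(u/s)].round(4), hsv[round(v/s),round(u/s)]
for n,u,v in [('handle',241,290),('handleend',240,305),('shaft',246,225),('shaft2',248,195),('box eye L',405,347),('eye R',461,350),('lid eye',439,325),('lid front',440,308),('lid back',440,248),('lidL',405,280),('lidR',478,285),('bighandle',180,470),('bench',330,400),('dish',582,225),('bottle',360,160)]: print(n,*q(u,v))
# handle mask
yy,xx=np.mgrid[0:420,0:560]
def rect(name,box,cond):
    x0,y0,x1,y1=[int(t/1.4) for t in box]
    m=np.zeros((420,560),bool); m[y0:y1,x0:x1]=True; m&=cond
    P=W[m]; P=P[~np.isnan(P).any(1)]
    (c,sz,a)=cv2.minAreaRect((P[:,:2]*1000).astype(np.float32))
    print(name,len(P),'c',np.round(c,1),'size',np.round(sz,1),'ang',round(a,1),'z',np.percentile(P[:,2],[5,50,95]).round(4)); return P
z=W[...,2]; H,S,V=hsv[...,0],hsv[...,1],hsv[...,2]
P=rect('handle',(220,262,262,315),(S>90)&(V>150)&(z>.055))
c=P[:,:2].mean(0); u=np.linalg.svd(P[:,:2]-c)[2][0]; print(c,np.degrees(np.arctan2(u[1],u[0])))
P=rect('shaft',(235,185,258,262),(S<50)&(V>130)&(z>.05))
c=P[:,:2].mean(0); u=np.linalg.svd(P[:,:2]-c)[2][0]; print(c,np.degrees(np.arctan2(u[1],u[0])))
P=rect('bigh',(150,440,205,505),(S>90)&(V>150)&(z>.01))
P=rect('bigshaft',(190,340,260,440),(S<50)&(V>130)&(z>.005))
P=rect('rodshaft+',(235,185,258,262),(S<50)&(V>130)&(z>.05))
P=rect('eyeL',(395,336,413,362),(z>.085)&(z<.1)); print(P.min(0),P.max(0))
P=rect('eyeR',(453,336,470,366),(z>.085)&(z<.1)); print(P.min(0),P.max(0))
# lid plane
m=np.zeros((420,560),bool); m[int(252/1.4):int(308/1.4),int(412/1.4):int(470/1.4)]=True
P=W[m]; c=P.mean(0); n=np.linalg.svd(P-c)[2][2]; n*=np.sign(n[2])
print('lid c',c,'n',n,'tilt',np.arccos(n[2]),'yaw of -x-down dir',np.degrees(np.arctan2(n[1],n[0])))
P=rect('lid',(395,236,486,322),(z>.1)&(H<12)&(S>100))
save('crop_top.png',img,(140,110,360,360),3)
E
```

```text
handle [0.5584 0.3097 0.077 ] [ 23 123 236]
handleend [0.5318 0.3126 0.0705] [ 24 122 236]
shaft [0.6738 0.3068 0.0673] [106  13 224]
shaft2 [0.7287 0.3061 0.0706] [103   8 234]
box eye L [0.4661 0.0224 0.0947] [ 23 198 236]
eye R [ 0.4635 -0.0733  0.0925] [ 23 199 236]
lid eye [ 0.5025 -0.0273  0.2108] [ 21 203 183]
lid front [ 0.5293 -0.0283  0.1919] [ 13 188 148]
lid back [ 0.636  -0.0329  0.1079] [ 13 186 152]
lidL [0.5748 0.0266 0.1598] [ 13 189 142]
lidR [ 0.5688 -0.0917  0.1572] [ 13 186 144]
bighandle [0.2361 0.4138 0.049 ] [ 20 137 231]
bench [0.3646 0.1538 0.0006] [126  13  96]
dish [ 0.6976 -0.3049  0.0209] [ 30   4 197]
bottle [0.7826 0.1064 0.1201] [120  11  48]
handle 282 c [562.7 315.5] size [25.6 67.8] ang 88.3 z [0.0691 0.0727 0.0769]
[0.56238572 0.31477359] 177.00760418627925
shaft 259 c [675.8 310.1] size [ 13.  129.4] ang 87.8 z [0.0617 0.066  0.0701]
[0.67503776 0.30921723] 177.47209466579048
bigh 540 c [231.9 423.3] size [35.9 98.5] ang 64.5 z [0.0433 0.0484 0.0538]
bigshaft 530 c [375.  353.6] size [ 19.3 193.5] ang 63.8 z [0.0166 0.0253 0.0339]
rodshaft+ 259 c [675.8 310.1] size [ 13.  129.4] ang 87.8 z [0.0617 0.066  0.0701]
eyeL 89 c [468.5  21.8] size [13.8 34.4] ang 86.1 z [0.0901 0.0932 0.0966]
[0.45175416 0.01520732 0.08884604] [0.48532847 0.02939811 0.09792607]
eyeR 119 c [465.9 -73. ] size [42.9 23.1] ang 1.1 z [0.0894 0.0934 0.0973]
[ 0.44430879 -0.08410981  0.08583092] [ 0.48756229 -0.06099843  0.09951932]Traceback (most recent call last):
  File "<stdin>", line 25, in <module>
    u, s, vh = gufunc(a, signature=signature)
               ~~~~~~^^^^^^^^^^^^^^^^^^^^^^^^
    raise LinAlgError("SVD did not converge")
numpy.linalg.LinAlgError: SVD did not converge
```

```bash
python3 - <<'E'
from h import *
d=np.load('top0.npz'); img,W=d['img'],d['W']; hsv=cv2.cvtColor(img,cv2.COLOR_BGR2HSV)
z=W[...,2]; H,S,V=hsv[...,0],hsv[...,1],hsv[...,2]
def R_(b,cond):
    x0,y0,x1,y1=[int(t/1.4) for t in b]
    m=np.zeros((420,560),bool); m[y0:y1,x0:x1]=True; m&=cond&~np.isnan(W).any(2); return W[m],m
P,_=R_((412,252,470,308),z>.09); 
c=P.mean(0); n=np.linalg.svd(P-c,full_matrices=False)[2][2]; n*=np.sign(n[2])
print('lid c',c,'n',n,'tilt',np.arccos(n[2]),'yaw',np.degrees(np.arctan2(n[1],n[0])))
P,m=R_((392,236,488,322),(z>.09)&(H<17)&(S>150))
print('lid',len(P),P[:,2].min(),P[:,2].max())
cx=cv2.minAreaRect((P[:,:2]*1000).astype(np.float32)); print(cx)
# sides fit: left/right edges per x-bin
for s in (1,-1):
    e=[]
    for x in np.arange(.53,.63,.008):
        q=P[(abs(P[:,0]-x)<.004)]; 
        if len(q)>10: e.append((x,s*np.percentile(s*q[:,1],98)))
    e=np.array(e); f=np.polyfit(e[:,0],e[:,1],1); print('edge',s,f,np.degrees(np.arctan(f[0])), np.polyval(f,.58))
# eyes by proper colour
for b in ((390,330,416,364),(450,330,474,368),(428,312,450,356)):
    Q,_=R_(b,(H>=18)&(H<=26)&(S>170)&(z>.085)&((z<.1)if b[0]!=428 else (z>.12)))
    print('eye',len(Q),Q.mean(0),Q.min(0),Q.max(0),cv2.minAreaRect((Q[:,:2]*1000).astype(np.float32)))
save('crop_top.png',img,(140,120,360,270),3.6)
E
```

```text
lid c [ 0.57829078 -0.0303424   0.15552929] n [ 0.60442309 -0.04740907  0.7952516 ] tilt 0.6513738702730474 yaw -4.484920637808484
lid 2686 0.09883420969956935 0.20459549300039837
((578.6693725585938, -33.281639099121094), (121.90376281738281, 124.69563293457031), 85.72534942626953)
edge 1 [-0.07644712  0.06931442] -4.371594510263431 0.024975091816099936
edge -1 [-0.08680516 -0.04016693] -4.961133273985923 -0.09051392199910277
eye 97 [0.47094945 0.0220926  0.09318112] [0.45175416 0.0153298  0.08646005] [0.49008115 0.02939811 0.09792607] ((470.8872375488281, 21.996238708496094), (13.189593315124512, 39.114627838134766), 86.23640441894531)
eye 104 [ 0.46380167 -0.07155576  0.09311675] [ 0.44437803 -0.08030211  0.08583092] [ 0.48275418 -0.06355897  0.09951932] ((463.79296875, -71.58822631835938), (14.446614265441895, 39.155181884765625), 85.57009887695312)
eye 191 [ 0.49082865 -0.02635492  0.20323735] [ 0.46126537 -0.03648033  0.16985187] [ 0.52034125 -0.01876272  0.22303851] ((490.642578125, -27.129640579223633), (13.574956893920898, 60.064666748046875), 83.77995300292969)
```

View pics/crop_top.png

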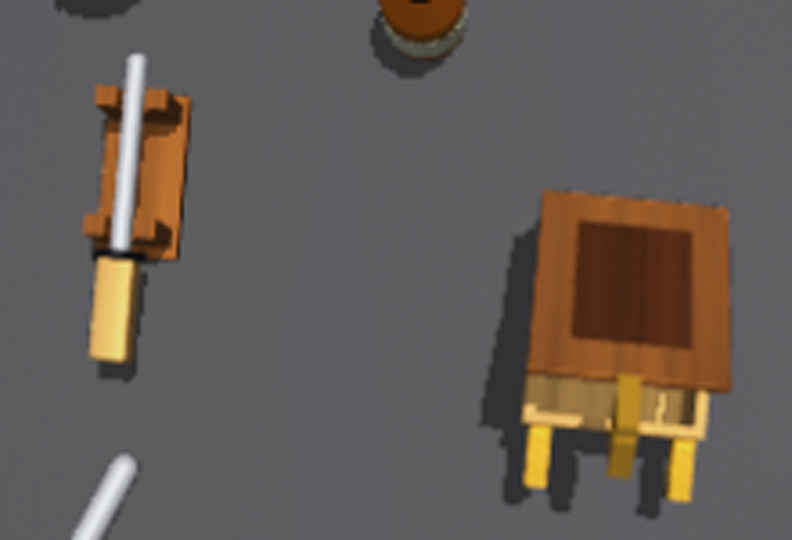

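The crop confirms it: the rest rod's handle is 26 x 68 mm at crop (115,305), against 36 x 98 mm for the bench look-alike. So the rest rod is the one to use. The lid is about 0.65 rad open, box yaw is about -4.35°, and hasp is about (0.467, -0.025). I'll move above the lid with the fingers shut.

servo_tool --pt "-30 47 -35" --pt "-30 95 -70" --pt "-30 142 -106" --pt "-30 190 -141" --pt "-30 237 -176" --pt "-30 284 -211" --pt "-30 331 -246" --pt "-30 379 -282" --pt "-30 426 -317" --pt "-30 473 -352" --roll '[-0.1, -0.2, -0.3, -0.4, -0.5, -0.6, -0.7, -0.8, -0.9, -1.03]' --fingers -1

```text
time: 1.35
eef_pos: [0.5458, -0.029, 0.2782]
ee_rot: [0.025, 0.707, -0.025, 0.707]
wrist_force: [0.6, -0.5, -0.1]
opening: -0.0
```

servo_tool --pt "30 0 0" --pt "60 0 0" --pt "75 0 0" --pt "87 0 0" --pt "100 0 0" --pt "112 0 0" --pt "124 0 0" --pt "136 0 0" --pt "146 0 0" --pt "152 0 0" --roll '[0, 0, 0, 0, 0, 0, 0, 0, 0, 0]'

```text
time: 2.6
eef_pos: [0.5452, -0.0309, 0.1256]
ee_rot: [0.026, 0.707, -0.026, 0.706]
wrist_force: [-0.3, 0.0, 0.3]
opening: 0.0001
```

servo_tool --pt "1 0 0" --pt "2 0 0" --pt "2 0 0" --pt "3 0 0" --pt "3 0 0" --pt "4 0 0" --pt "4 0 0" --pt "4 0 0" --pt "4 0 0" --pt "4 0 0" --roll '[0, 0, 0, 0, 0, 0, 0, 0, 0, 0]'

```text
time: 3.85
eef_pos: [0.5453, -0.0309, 0.1247]
ee_rot: [0.026, 0.706, -0.026, 0.707]
wrist_force: [-9.5, 2.1, 28.7]
opening: 0.0
```

```bash
python3 - <<'E'
from h import *
print(r.observe()['wrist_force'])
img,W=look('side'); save('side1.png',img,(230,140,360,250),5)
E
```

```text
[-9.47652247  2.07312482 28.70067229]
```

View pics/side1.png

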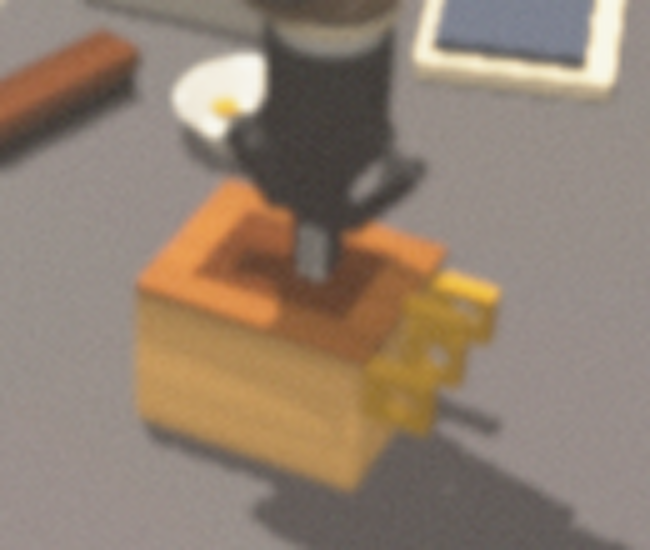

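The lid is flat on the box and the three eyes line up at crop (400,395), (435,350) and (475,305). The wrist reads 28.7 N against the stop, so it is shut. Next I lift and go over the rod handle with the gripper open.

servo_tool --pt "-40 0 0" --pt "-60 20 0" --pt "-60 70 -1" --pt "-60 120 -3" --pt "-60 170 -4" --pt "-60 220 -5" --pt "-60 270 -6" --pt "-60 310 -7" --pt "-60 346 -8" --pt "-60 346 -8" --roll '[0, -0.17, -0.35, -0.53, -0.71, -0.89, -1.07, -1.25, -1.43, -1.594]' --fingers 1

```text
time: 5.15
eef_pos: [0.5626, 0.3171, 0.1822]
ee_rot: [-0.489, 0.51, 0.489, 0.511]
wrist_force: [-0.3, -1.0, 0.1]
opening: 0.0859
```

```bash
python3 - <<'E'
from h import *
o=r.observe();m=R.from_quat(o['ee_rot']).as_matrix()
print(o['eef_pos'],o['opening'],np.degrees(np.arctan2(m[1,2],m[0,2])),o['wrist_force'])
# rod from side view and lid in top
img,W=look('side'); hsv=cv2.cvtColor(img,cv2.COLOR_BGR2HSV);z=W[...,2]
m=np.zeros(z.shape,bool); m[245:295,215:262]=1; m&=(hsv[...,1]>90)&(hsv[...,2]>140)&(z>.045)&(hsv[...,0]>15)
P=W[m];print('handle side',len(P),P.mean(0),P.min(0),P.max(0))
img,W=look('top'); save('top2.png',img,(130,120,360,280),3.4); np.savez('top2.npz',img=img,W=W)
E
```

```text
[0.56262268 0.31713481 0.18224676] 0.08586092447233706 87.56548075635457 [-0.31151956 -0.99337964  0.07035228]
handle side 345 [0.55986861 0.31911108 0.06901524] [0.52449479 0.29983213 0.04861455] [0.59681582 0.33005385 0.07953037]
```

View pics/top2.png

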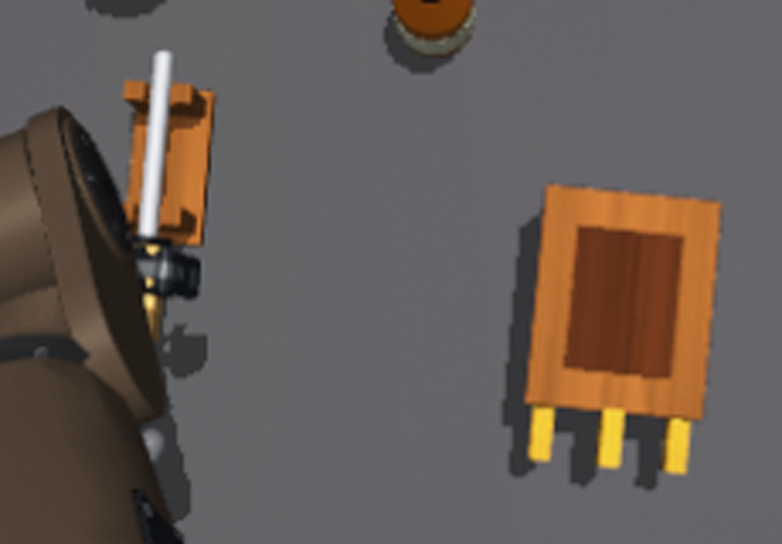

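The lid is still shut in the top view, with its eye at crop (610,437) between the box eyes at (542,432) and (678,445). The gripper is over the handle. I'll descend and grip.

servo_tool --pt "30 0 -2" --pt "60 0 -2" --pt "90 0 -2" --pt "110 0 -2" --pt "118 0 -2" --pt "124 0 -2" --pt "124 0 -2" --pt "124 0 -2" --pt "124 0 -2" --pt "124 0 -2" --roll '[0, 0, 0, 0, 0, 0, 0, 0, 0, 0]'

```text
time: 6.5
eef_pos: [0.5628, 0.3128, 0.0586]
ee_rot: [-0.487, 0.512, 0.487, 0.513]
wrist_force: [-0.1, 1.0, 0.4]
opening: 0.0854
```

servo_tool --pt "0 0 0" --pt "0 0 0" --pt "0 0 0" --pt "0 0 0" --pt "0 0 0" --pt "0 0 0" --pt "0 0 0" --pt "0 0 0" --pt "0 0 0" --pt "0 0 0" --roll '[0, 0, 0, 0, 0, 0, 0, 0, 0, 0]' --fingers -1

```text
time: 7.75
eef_pos: [0.5628, 0.3127, 0.0583]
ee_rot: [-0.487, 0.512, 0.487, 0.513]
wrist_force: [-0.7, 0.4, 2.1]
opening: 0.0257
```

servo_tool --pt "-60 0 0" --pt "-110 0 0" --pt "-110 0 0" --pt "-110 10 -12" --pt "-110 20 -24" --pt "-110 30 -36" --pt "-110 40 -48" --pt "-110 50 -60" --pt "-110 60 -72" --pt "-110 72 -86" --roll '[0, 0.17, 0.35, 0.53, 0.71, 0.89, 1.07, 1.25, 1.42, 1.596]'

```text
time: 9.0
eef_pos: [0.486, 0.2299, 0.168]
ee_rot: [0.029, 0.707, -0.029, 0.706]
wrist_force: [0.7, -0.5, -1.1]
opening: 0.0252
```

servo_tool --pt "0 0 0" --pt "10 0 0" --pt "20 0 0" --pt "30 0 0" --pt "40 0 0" --pt "50 0 0" --pt "60 0 0" --pt "60 0 0" --pt "60 0 0" --pt "60 0 0" --roll '[0, 0, 0, 0, 0, 0, 0, 0, 0, 0]'

```text
time: 10.25
eef_pos: [0.4867, 0.2305, 0.1086]
ee_rot: [0.027, 0.706, -0.027, 0.707]
wrist_force: [0.9, 0.6, -0.4]
opening: 0.0252
```

```bash
python3 - <<'E'
from h import *
o=r.observe();m=R.from_quat(o['ee_rot']).as_matrix()
print(o['eef_pos'],o['opening'],np.degrees(np.arctan2(m[1,2],m[0,2])),o['wrist_force'])
img,W=look('side'); np.savez('side3.npz',img=img,W=W); 
im2,W2=look('top'); np.savez('top3.npz',img=im2,W=W2)
a=cv2.resize(img[150:290,200:360],None,fx=3.5,fy=3.5,interpolation=2)[:,:400]
save('side3.png',img,(180,140,360,290),4); save('top3.png',im2,(150,160,370,300),3.5)
E
```

```text
[0.48667429 0.23051143 0.10862851] 0.02517599228031725 -4.354378710260952 [ 0.89944856  0.58497049 -0.3576319 ]
```

View pics/side3.png

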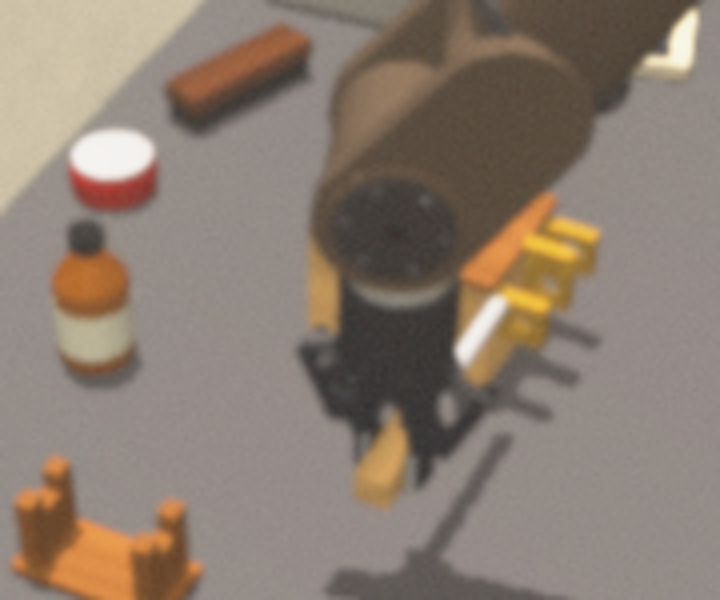

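View pics/top3.png

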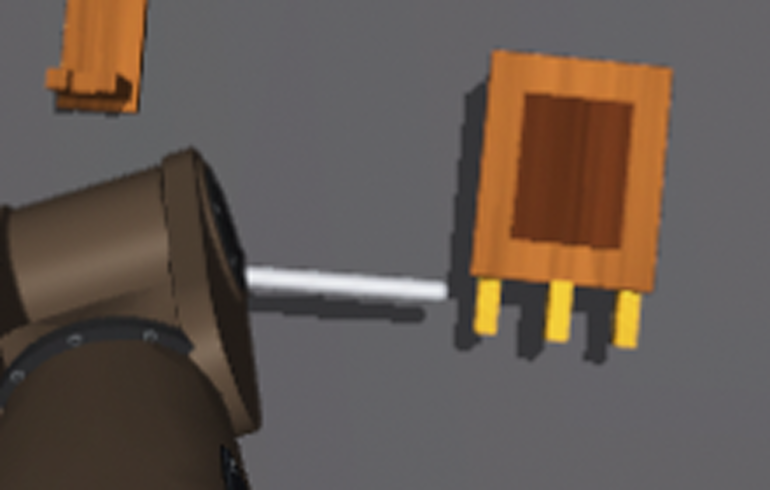

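Side view: the rod is held and its white shaft points at the near eye at crop (525,315). Top view: the tip is at crop (447,291), and the eyes are at (487,308), (560,312) and (627,320). I'll measure the shaft line and the eye line by ray casting in the same view.

```bash
cat >> h.py <<'E'
def ray(name,uv,z):
    c=r.get_calibration(name); K=np.array([[c['fx'],0,c['cx']],[0,c['fy'],c['cy']],[0,0,1.]])
    n=cv2.undistortPoints(np.array(uv,float).reshape(-1,1,2),K,np.array([c['k1'],0,0,0,0.]))[:,0]
    T=np.array(c['cam_to_world']); D=np.c_[n,np.ones(len(n))]@T[:3,:3].T
    return T[:3,3]+D*((z-T[2,3])/D[:,2])[:,None]
E
python3 - <<'E'
from h import *
psi=np.radians(-4.35); bx=np.array([np.cos(psi),np.sin(psi)]); by=np.array([-bx[1],bx[0]])
for f in ('top2','top3'):
    d=np.load(f+'.npz'); img,W=d['img'],d['W']; hsv=cv2.cvtColor(img,cv2.COLOR_BGR2HSV);H,S,V=cv2.split(hsv)
    m=((H>=18)&(H<=30)&(S>170)&(V>150)).astype(np.uint8); m[:,:270]=0; m[:235]=0; m[265:]=0; m[:,345:]=0
    n,l,st,ce=cv2.connectedComponentsWithStats(m)
    for i in range(1,n):
        if st[i,4]<40: continue
        cnt=cv2.findContours((l==i).astype(np.uint8),0,1)[0][0]
        c=ray(  'top',[ce[i]],.093)[0]
        Q=W[l==i]; pts=ray('top',np.argwhere(l==i)[:,::-1],.093)[:,:2]
        b=pts@bx; print(f,'eye',ce[i].round(1),st[i,4],c[:2].round(4),'x-ext',np.percentile(b,[2,98]).round(4),'z',np.nanmedian(Q[:,2]).round(4))
    # lid-corner based yaw
    ml=((H<17)&(S>120)&(W[...,2]>.09)).astype(np.uint8); ml[:,:260]=0; ml[:170]=0; ml[250:]=0
    Q=ray('top',np.argwhere(ml)[:,::-1],.108)[:,:2]*1000; print('lid',cv2.minAreaRect(Q.astype(np.float32)))
m=((S<40)&(V>130)&(W[...,2]>.06)).astype(np.uint8); m[:,:215]=0;m[:,285:]=0;m[:230]=0;m[255:]=0
P3=W[m>0]; print('shaft px',m.sum(),'z fit vs y',np.polyfit(P3[:,1],P3[:,2],1),np.median(P3[:,2]))
uv=np.array([(u,np.flatnonzero(m[:,u]).mean()) for u in range(220,277) if m[:,u].any()])
Q=ray('top',uv,.1106)[:,:2]; f=np.polyfit(Q[:,1],Q[:,0],1)
print('shaft yaw tilt deg',np.degrees(np.arctan(f[0])),'x at y=.07,.0',np.polyval(f,[.07,0.]))
us=np.flatnonzero(m.any(0)); print('tip',us.max(), ray('top',[[us.max()+.5,243.2]],.1106))
E
```

```text
top2 eye [288.7 246.6] 90 [0.4693 0.0231] x-ext [0.4486 0.4823] z 0.0927
top2 eye [309.1 247.9] 106 [ 0.4675 -0.0255] x-ext [0.4486 0.487 ] z 0.1078
top2 eye [328.4 250.5] 88 [ 0.4622 -0.0719] x-ext [0.4487 0.4842] z 0.0936
lid ((560.3933715820312, -31.8663330078125), (121.7724609375, 152.8388214111328), 85.73180389404297)
top3 eye [288.8 246.7] 89 [0.4692 0.023 ] x-ext [0.4486 0.4823] z 0.093
top3 eye [309.1 247.9] 106 [ 0.4675 -0.0255] x-ext [0.4486 0.487 ] z 0.1075
top3 eye [328.5 250.6] 89 [ 0.4621 -0.0719] x-ext [0.4487 0.4842] z 0.0932
lid ((560.4495849609375, -31.913352966308594), (121.83675384521484, 152.83938598632812), 85.66697692871094)
shaft px 320 z fit vs y [0.05343379 0.11177242] 0.11618893710064049
shaft yaw tilt deg 2.920902634003058 x at y=.07,.0 [0.4792593  0.47568765]
tip 277 [[0.47687575 0.05010958 0.1106    ]]
```

```bash
cat > rod.py <<'E'
from h import *
def shaft(n=6,z0=None,umin=222,umax=276):
    ims,Ws=zip(*[look('top') for _ in range(n)]); g=np.mean(ims,0).mean(2); W=np.nanmean(Ws,0)
    S=[]
    for u in range(umin,umax-2):
        c=g[228:256,u]; 
        d=np.diff(c); a=d.argmax(); b=d.argmin()
        def sub(e,i):
            if 0<i<len(e)-1:
                q=e[i-1]-2*e[i]+e[i+1]; return i+.5+ (0.5*(e[i-1]-e[i+1])/q if q else 0)
            return i+.5
        if 3<=b-a<=9: S.append((u,228+sub(d,a),228+sub(-d,b)))
    return np.array(S),W,np.mean(ims,0)
E
python3 - <<'E'
from rod import *
z=r.observe()['eef_pos'][2]+.002
S,W,im=shaft(); print(len(S))
for k,nm in ((1,'far edge'),(2,'near edge')):
    Q=ray('top',S[:,[0,k]],z)[:,:2]; f=np.polyfit(Q[:,1],Q[:,0],1); res=Q[:,0]-np.polyval(f,Q[:,1]); f=np.polyfit(Q[abs(res)<.002,1],Q[abs(res)<.002,0],1)
    print(nm,np.degrees(np.arctan(f[0])),np.polyval(f,[.2305,.16,.06]))
P=np.array([np.r_[ [W[int(round(v)),int(u),1] for v in [(a+b)/2]], W[int(round((a+b)/2)),int(u),2]] for u,a,b in S])
print('top ridge z fit',np.polyfit(P[:,0],P[:,1],1),np.polyval(np.polyfit(P[:,0],P[:,1],1),[.15,.05]))
# reference: bench strip behind
B=W[200:225,215:262].reshape(-1,3); A=np.c_[B[:,:2],np.ones(len(B))]; print('bench plane',np.linalg.lstsq(A,B[:,2],rcond=None)[0],np.nanmean(B[:,2]))
L=W[180:235,295:335].reshape(-1,3); A=np.c_[L[:,:2],np.ones(len(L))]; print('lid plane',np.linalg.lstsq(A,L[:,2],rcond=None)[0],L[:,2].mean())
# rest rod earlier
d=np.load('top0.npz');W=d['W'];img=d['img'];h=cv2.cvtColor(img,cv2.COLOR_BGR2HSV)
m=(h[...,1]<50)&(h[...,2]>130)&(W[...,2]>.05); m[:132]=0;m[187:]=0;m[:,:168]=0;m[:,185:]=0
P=W[m];print('rest shaft z vs x',np.polyfit(P[:,0],P[:,2],1),P[:,2].mean(),'x vs y',np.degrees(np.arctan(np.polyfit(P[:,0],P[:,1],1)[0])))
E
```

```text
52
far edge 3.0091198550572393 [0.49310937 0.48940337 0.48414663]
near edge 2.839656608655725 [0.48094472 0.47744778 0.47248758]
top ridge z fit [-0.00018599  0.11710429] [0.11707639 0.11709499]
bench plane [-0.30430479  0.02837353  0.16739087] 0.0028628969528637755
lid plane [-0.00295871  0.00082429  0.11048755] 0.10878836086015319
rest shaft z vs x [-0.00308079  0.06809886] 0.06601920375291895 x vs y -2.5057281769205018
```

Averaged frames show the rod level with its axis at z ≈ 0.110. It is yawed 1.4° from the eye line, and its axis is 2.6 mm too far in +x. I'll correct both while lowering to hole height.

servo_tool --pt "0 0 -1" --pt "5 0 -2" --pt "10 0 -2.6" --pt "15 0 -2.6" --pt "20 0 -2.6" --pt "25 0 -2.6" --pt "30 0 -2.6" --pt "35 0 -2.6" --pt "35 0 -2.6" --pt "35 0 -2.6" --roll '[0, 0.012, 0.024, 0.024, 0.024, 0.024, 0.024, 0.024, 0.024, 0.024]'

```text
time: 11.9
eef_pos: [0.484, 0.2307, 0.0733]
ee_rot: [0.035, 0.706, -0.035, 0.706]
wrist_force: [0.1, 0.2, -1.7]
opening: 0.0254
```

```bash
python3 - <<'E'
from rod import *
o=r.observe(); mm=R.from_quat(o['ee_rot']).as_matrix(); print(o['eef_pos'],np.degrees(np.arctan2(mm[1,2],mm[0,2])))
S,W,im=shaft(z0=None); print(len(S))
fs=[]
for k in (1,2):
    Q=ray('top',S[:,[0,k]],.075)[:,:2]; f=np.polyfit(Q[:,1],Q[:,0],1); res=Q[:,0]-np.polyval(f,Q[:,1]); g=abs(res)<.002; fs.append(np.polyfit(Q[g,1],Q[g,0],1))
f=np.mean(fs,0); print('slope',np.degrees(np.arctan(f[0])),'x at y=.23,.06, hasp',np.polyval(f,[.23,.06,-.0245]))
P=[W[int(round((a+b)/2)),int(u)] for u,a,b in S]; P=np.array(P); print('z',P[:,2].mean(),np.polyfit(P[:,1],P[:,2],1)[0])
# side-camera: eye hole-ish and shaft
s=np.mean([r.read_camera('side')[0] for _ in range(6)],0).astype(np.uint8)
save('side4.png',s,(285,185,340,250),9)
E
```

```text
[0.48397009 0.2306929  0.07333062] -5.726262227630991
52
slope 4.400987824075703 x at y=.23,.06, hasp [0.48427168 0.47118795 0.46468456]
z 0.08610778831948888 0.12473834014810037
```

View pics/side4.png

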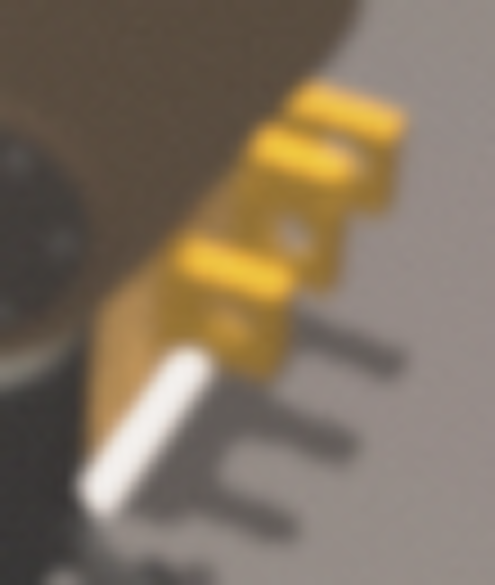

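The shaft tip at crop (195,360) points at the near eye's hole at about (235,325), and the middle and far eye holes continue the line at (292,235) and (350,155). In the top view the line passes within 1 mm of hasp. Now I insert.

servo_tool --pt "0 -6 0.1" --pt "0 -12 0.3" --pt "0 -18 0.4" --pt "0 -24 0.6" --pt "0 -30 0.7" --pt "0 -36 0.9" --pt "0 -42 1.0" --pt "0 -46 1.1" --pt "0 -50 1.2" --pt "0 -50 1.2" --roll '[0, 0, 0, 0, 0, 0, 0, 0, 0, 0]'

```text
time: 13.75
eef_pos: [0.4801, 0.1806, 0.0733]
ee_rot: [0.035, 0.706, -0.035, 0.706]
wrist_force: [-0.3, -0.2, -0.4]
opening: 0.0254
```

No contact, so I continue.

servo_tool --pt "0 -6 0.1" --pt "0 -12 0.3" --pt "0 -18 0.4" --pt "0 -24 0.6" --pt "0 -30 0.7" --pt "0 -36 0.9" --pt "0 -42 1.0" --pt "0 -46 1.1" --pt "0 -50 1.2" --pt "0 -50 1.2" --roll '[0, 0, 0, 0, 0, 0, 0, 0, 0, 0]'

```text
time: 15.0
eef_pos: [0.4763, 0.1307, 0.0733]
ee_rot: [0.035, 0.706, -0.035, 0.706]
wrist_force: [0.1, 0.4, 0.2]
opening: 0.0255
```

servo_tool --pt "0 -6 0.1" --pt "0 -12 0.3" --pt "0 -18 0.4" --pt "0 -24 0.6" --pt "0 -30 0.7" --pt "0 -36 0.9" --pt "0 -42 1.0" --pt "0 -47 1.1" --pt "0 -52 1.2" --pt "0 -52 1.2" --roll '[0, 0, 0, 0, 0, 0, 0, 0, 0, 0]'

```text
time: 16.25
eef_pos: [0.4723, 0.0788, 0.0733]
ee_rot: [0.035, 0.706, -0.036, 0.706]
wrist_force: [-0.3, 0.5, -0.9]
opening: 0.025
```

servo_tool --pt "0 -1 0" --pt "0 -2 0" --pt "0 -3 0" --pt "0 -4 0" --pt "0 -4 0" --pt "0 -5 0" --pt "0 -5 0" --pt "0 -5 0" --pt "0 -5 0" --pt "0 -5 0" --roll '[0, 0, 0, 0, 0, 0, 0, 0, 0, 0]'

```text
time: 17.5
eef_pos: [0.4718, 0.0741, 0.0733]
ee_rot: [0.035, 0.706, -0.035, 0.706]
wrist_force: [-0.0, 0.3, -0.1]
opening: 0.0255
```

```bash
python3 - <<'E'
from rod import *
o=r.observe(); print(o['eef_pos'],o['wrist_force'],o['wrist_torque'])
a=np.mean([r.read_camera('top')[0] for _ in range(4)],0).astype(np.uint8)
b=np.mean([r.read_camera('side')[0] for _ in range(4)],0).astype(np.uint8)
A=cv2.resize(a[190:290,250:365],None,fx=3.4,fy=3.4,interpolation=2); B=cv2.resize(b[170:270,240:355],None,fx=3.4,fy=3.4,interpolation=2)
save('both5.png',np.hstack([A,B]))
E
```

```text
[0.47180949 0.07410642 0.07327698] [-0.03097686  0.33880019 -0.07916106] [ 0.06314616  0.03519995 -0.0311057 ]
```

View pics/both5.png

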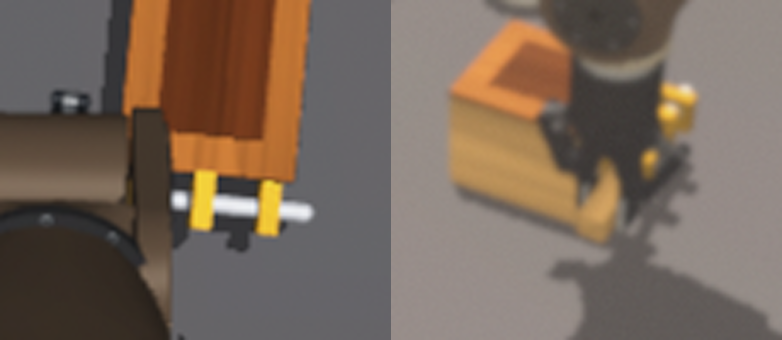

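The rod passes all three eyes, with its tip at left crop (310,212) beyond the far eye at (268,208). I push gently until the collar meets the eye.

servo_tool --pt "0 -0.5 0" --pt "0 -1 0" --pt "0 -1.5 0" --pt "0 -2 0" --pt "0 -2.5 0" --pt "0 -3 0" --pt "0 -3 0" --pt "0 -3 0" --pt "0 -3 0" --pt "0 -3 0" --roll '[0, 0, 0, 0, 0, 0, 0, 0, 0, 0]'

```text
time: 19.15
eef_pos: [0.4715, 0.0711, 0.0733]
ee_rot: [0.035, 0.706, -0.035, 0.706]
wrist_force: [-0.3, -0.0, -0.7]
opening: 0.0252
```

servo_tool --pt "0 -0.5 0" --pt "0 -1 0" --pt "0 -1.5 0" --pt "0 -2 0" --pt "0 -2 0" --pt "0 -2 0" --pt "0 -2 0" --pt "0 -2 0" --pt "0 -2 0" --pt "0 -2 0" --roll '[0, 0, 0, 0, 0, 0, 0, 0, 0, 0]'

```text
time: 20.4
eef_pos: [0.4715, 0.0706, 0.0733]
ee_rot: [0.036, 0.706, -0.035, 0.706]
wrist_force: [0.7, 19.0, -1.6]
opening: 0.0255
```

The collar is up against the near eye (19 N). I'll relax 1.5 mm, settle the shaft 3 mm down onto the holes, release and rise.

servo_tool --pt "0 1 0" --pt "0 1.5 0" --pt "1 1.5 0" --pt "2 1.5 0" --pt "3 1.5 0" --pt "3 1.5 0" --pt "3 1.5 0" --pt "3 1.5 0" --pt "3 1.5 0" --pt "3 1.5 0" --roll '[0, 0, 0, 0, 0, 0, 0, 0, 0, 0]'

```text
time: 21.65
eef_pos: [0.4716, 0.0706, 0.0702]
ee_rot: [0.035, 0.706, -0.035, 0.706]
wrist_force: [0.9, 4.9, -0.3]
opening: 0.0251
```

servo_tool --pt "0 0 0" --pt "0 0 0" --pt "0 0 0" --pt "0 0 0" --pt "0 0 0" --pt "0 0 0" --pt "0 0 0" --pt "0 0 0" --pt "0 0 0" --pt "0 0 0" --roll '[0, 0, 0, 0, 0, 0, 0, 0, 0, 0]' --fingers 1

```text
time: 22.9
eef_pos: [0.4715, 0.0706, 0.0703]
ee_rot: [0.035, 0.706, -0.035, 0.706]
wrist_force: [0.1, -1.1, -0.3]
opening: 0.0854
```

servo_tool --pt "-10 0 0" --pt "-25 0 0" --pt "-45 0 0" --pt "-75 0 0" --pt "-110 0 0" --pt "-150 20 0" --pt "-180 70 0" --pt "-180 130 0" --pt "-180 190 0" --pt "-180 250 0" --roll '[0, 0, 0, 0, 0, 0, 0, 0, 0, 0]'

```text
time: 24.15
eef_pos: [0.4961, 0.3213, 0.2513]
ee_rot: [0.035, 0.706, -0.035, 0.707]
wrist_force: [0.6, -1.1, -0.2]
opening: 0.0855
```

```bash
python3 - <<'E'
from rod import *
o=r.observe(); print(o['time'],o['eef_pos'],o['wrist_force'],o['opening'])
L=[look('top') for _ in range(6)]; a=np.mean([l[0] for l in L],0).astype(np.uint8); W=np.nanmean([l[1] for l in L],0)
b=np.mean([r.read_camera('side')[0] for _ in range(4)],0).astype(np.uint8)
A=cv2.resize(a[170:270,240:355],None,fx=3.4,fy=3.4,interpolation=2); B=cv2.resize(b[165:265,230:345],None,fx=3.4,fy=3.4,interpolation=2)
save('both6.png',np.hstack([A,B])); np.savez('end.npz',img=a,W=W)
Lp=W[180:230,298:332].reshape(-1,3); print('lid plane',np.linalg.lstsq(np.c_[Lp[:,:2],np.ones(len(Lp))],Lp[:,2],rcond=None)[0],Lp[:,2].mean())
E
```

```text
24.15 [0.49614718 0.32128166 0.2512525 ] [ 0.55230357 -1.07867651 -0.21110598] 0.08545193116754238
lid plane [-0.00594025  0.00217931  0.11234845] 0.10888356085291047
```

View pics/both6.png

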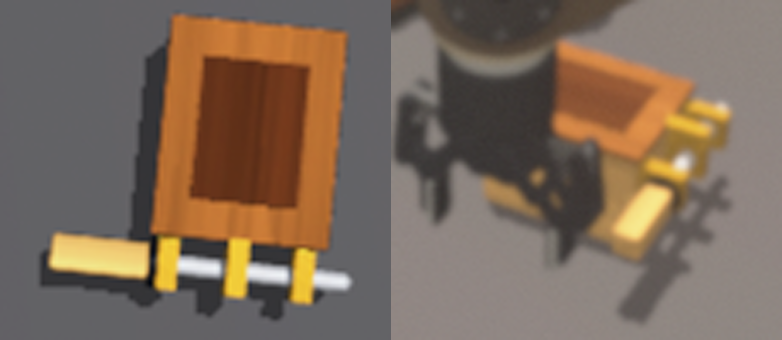

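The collar sits at left crop (152,262) against the near eye, the shaft goes through all three eyes, the tip is at (350,283), and the lid is flat. One numeric check, then I hand in.

```bash
python3 - <<'E'
from h import *
p=ray('top',[[240+350/3.4,170+283/3.4],[240+156/3.4,170+263/3.4]],.072)[:,:2]-[.465,-.0245]
t=np.radians(-4.3); print('tip, collar in hasp (x,y):',(p@np.array([[np.cos(t),-np.sin(t)],[np.sin(t),np.cos(t)]])).round(4).tolist())
d=np.load('end.npz');W=d['W'];h=cv2.cvtColor(d['img'],cv2.COLOR_BGR2HSV)
for n,u,v in (('bottle',360,160),('dish',582,225)): print(n,W[round(v/1.4),round(u/1.4)].round(3))
m=W[240:258,254:284]; print('handle top z',np.percentile(m[...,2],[80,90]))
r.finish_job()
E
```

```text
tip, collar in hasp (x,y): [[-0.0024, -0.0856], [-0.0017, 0.054]]
bottle [0.783 0.106 0.12 ]
dish [ 0.698 -0.305  0.02 ]
handle top z [0.08454266 0.08508337]
the job is handed in; nothing more can be done
```

I pressed the lid shut and threaded the smaller rod from the rest through all three eyes from the +y side. I stopped when its collar met the near eye, let go, and handed the job in at about 24 s. The hand-in reports no verdict.

**Last checks, from the camera with the arm withdrawn:**
- **Lid:** flat, with its top at about 0.109 m and a tilt of about 0.006 rad (limits 0.05 and 0.06). The wrist read 28.7 N when I pressed it against its stop.
- **Rod tip:** about (-2, -86) mm across and along the eye line from hasp, past the -65 mm needed.
- **Rod collar:** about (-2, +54) mm, inside the 50 to 67 mm allowed.
- **Rod height:** the handle top is at about 85 mm, so the axis is about 72 mm, roughly 3 mm below the line of the holes.
- **Bottle and dish:** both read the same position as at the start.

**Measurements that disagreed:**
- The rod sat about 1.4° off the jaws' direction in the grip; I turned it into line before inserting.
- Estimates of hasp's x ranged from 0.464 to 0.467 m. I used 0.465 m, and the rod went in without contact until the collar reached the eye.
- One depth fit during alignment showed a slope along the shaft that did not match an earlier level reading. I took it as noise.

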